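# Post a small parcel through the spring flap of the drop box

## Task

Post the small white parcel with the red stripe into the blue drop box: with one finger push the spring flap in its top down and hold it open, and with the other finger gently push the parcel off the shelf in front of it, in through the opening, keeping the flap held down until the parcel has dropped inside. Then take the hand away so that the flap springs shut. Only push: do not pick the parcel up or pinch it, and leave the brown carton on its shelf and everything else on the bench where it is.

Things in the scene. Friction and masses are not known exactly. Their poses are not given: they have to be found in the camera images.
- dropbox: drop box of blue sheet steel fixed to the bench, 300 (x) x 340 (y) x 185 mm tall. Origin: centre of its underside, on the bench; x runs from its front (robot side, locked door) to its rear, z up. Its flat top, z = 185 mm, is from the front: grey feed shelf, flap, blue rear strip, all of 3 mm plate; lips 8 mm tall run along both side edges. Hollow, inner floor 175 mm below the top
- shelf_edge (a point): fixed point of the drop box, axes as the box: middle of the shelf's rear edge, on its top, 30 mm in front of the box origin and 185 mm up. The shelf runs 120 mm from here to the front (-x), the full width. Behind it (+x) lies the opening, 120 mm long and 264 mm wide (y = -132 to 132 mm), then the rear strip, 60 mm
- flap (a joint): angle of the aluminium spring flap, rad: 0 = shut, its top flush with the shelf; grows as it is pushed down into the box, stop at 1.4. Closing torque about 0.18 N m shut, 0.25 N m at 0.9 rad; it shuts by itself and opens only downwards. A parcel slid onto the shut flap merely lies on it
- flap_edge (a point): middle of the flap's free edge, top surface; it moves with the flap. The flap is 117 mm (x) x 258 mm (y) x 4 mm; this free edge, with a black rubber strip, meets the shelf edge, and its rear edge, 119 mm behind, is the hinge (along y). Shut: 29 mm in front of the box origin, 185 mm up
- parcel: the small white parcel with a red stripe round it near the top, a closed carton 44 mm (its x) x 58 mm (its y) x 26 mm tall, 55 to 110 g, on the feed shelf, its x axis roughly along the drop box's x. Origin: centre of its underside
- brown_carton: a plain brown carton, 50 (x) x 60 (y) x 28 mm, waiting on the other half of the feed shelf; it stays there. Origin: centre of its underside
- tape_gun: a hand tape dispenser lying on its side: red frame, buff roll 96 mm across, black grip; about 145 x 190 x 54 mm, origin under the roll's centre; a bystander
- marker: a white marker pen with black cap, 127 mm long, 16 mm thick, lying along its x axis; a bystander
- tape_roll: a spare roll of buff packing tape lying flat, 100 mm across, 48 mm tall, origin under its centre; a bystander
- label_roll: a roll of white labels lying flat, 96 mm across, 55 mm tall, origin under its centre; a bystander
- box_cutter: a yellow safety cutter lying flat, about 145 mm long, 16 mm tall; a bystander
- scanner: a grey and black hand scanner lying on its side, about 210 x 70 x 50 mm; a bystander
Things that resemble listed ones, but are neither listed nor needed, are in the scene too. There is more than one size of the parcel; the one meant has the size given above. What is shaped like the brown_carton but yellow is not meant.

How it is judged:
By the outcome, as a careful person would: the job done as asked, in the order asked, and still so for the second after the job is handed in, with the robot touching nothing.
It also fails if it takes over 51 s, if anything falls off the work surface, if the arm or the gripper's body presses on something with over 40 N, if the wrist force passes 120 N, or if a joint passes its speed limit or range.

## Robot

A 6-joint arm with a two-finger parallel gripper is mounted at the origin on the work surface. World frame = base frame: x ahead of the robot, y to its left, z up, the work surface at z = 0. Lengths are in mm, angles in rad, forces in N, time in s.
With the tool pointing down it reaches from about 275 to 750 mm from the base axis. Payload 10.2 kg.
Tool frame: the origin (TCP) lies midway between the tips of the shut fingers; the grasp point (between the pads) lies grip_depth behind it (grip_depth is the distance from the TCP to the grasp point, in mm); z points along the fingers, y is the line along which they close (so a half turn about z gives the same grasp; the last joint's range is limited). The gripper opens to 85 mm and grips with 20 to 120 N. Pads are 22 mm wide; open, the fingers measure 114 mm over their backs; the gripper's body (76 mm by 85 mm) begins 54 mm behind the grasp point. The pads swing forward as they close: fully open they stand 13 mm farther back than shut.
Start: joints at [1.014, 0.313, 1.498, -0, 1.331, -0.223], TCP at [172.022, 496.024, 231.294] pointing down, gripper open.
Joint ranges: [-2.94, 2.94], [-0.97, 2.17], [0.19, 2.56], [-1.23, 4.37], [0.02, 3.11], [-2.88, 2.88]. Speed limits (rad/s): [2.39, 2.39, 3.01, 3.14, 3.14, 3.14].

## Interface

Orientations are given as a unit quaternion [w, x, y, z].
In Python, from rig import * gives the robot as it stands.
- The arm moves only by the tool servo_tool, never from a script. Its argument "commands" is a list of rows, each a list of 3 entries, a list of its own where there are three numbers: the gripper command: -1 is fully open, 1 is shut, values between are in proportion, then the shift along the tool's x, y, z in m, then the turn, a rotation vector about the tool's x, y, z in units of 6 degrees (1.0 is 6 degrees). In form: [[grip, [dx, dy, dz], [ax, ay, az]], ...]. A call has 1 to 10 rows; each row shifts and turns the commanded pose from where the row before left it, along the tool's axes as they then stand; what a row does not reach is not made up. A row lasts 1/12 s, in which the tool goes at most 41.7 mm and 7.16 degrees, less where a joint would pass 70% of its speed; a pose out of reach is approached as far as the arm can. A call is refused whole if a number of a shift passes 0.0417 or a number of a turn 1, either way. A call with a gripper value outside its range is refused whole. The fingers move at their own pace and stop on an object; "squeeze" is the grip in N (left out, the last holds). Time passes only in rows, so rows that do not move let the fingers close. It gives the time, the measured TCP pose, the force, the opening and the grip force at its end, in the units of the state.
- sense(): the state, without advancing time (a new reading comes with each control period).
- capture(name): name is "side" or "top" or "wrist"; returns a dict with "pixels" (400x640x3 uint8, red, green, blue), "z_map" (400x640 float32, mm along the optical axis (not along the pixel's ray), 0 where there is no reading), "fx", "fy", "cx", "cy" (pixels), "distortion" ([k1, k2, p1, p2, k3] as OpenCV has them; the pictures are not rectified), "rvec" (rotation vector, rad) and "tvec" (3), from world to camera coordinates, as OpenCV has them; the wrist camera has in their place "T_tool_cam" (4x4, takes a point from camera to tool coordinates, whose origin is the TCP and whose axes are the flange's). Camera axes: x right, y down, z forward; pixel columns grow to the right and rows downward; lengths in mm; the calibration is good to about 2 mm. A picture is of the moment at which its call begins: read the wrist's pose just before it.
- finish_job(): hands the job in; it is judged then, once.
The state is a dict: "time_s": time; "joints": joint angles; "dq": joint speeds; "tau": joint torques, N m; "eef_pos": TCP position; "ee_rot": TCP orientation; "force": force on the tool from outside, world axes, zero at the start; "wrist_torque": the same for the moment, N m; "grip_width": opening from 0.0 (shut) to 1.0 (fully open); "grip_force": force on a finger pad.
Only numpy, scipy, OpenCV 4.12 (cv2) and the standard library are available. Lean on these libraries where they do the work, as an engineer would, in place of code of your own. Each camera call takes 0.05 s, during which the arm holds its last target. There are 200 camera calls.

## Working session

There is one attempt and no reset: what is moved stays moved. The work goes in short steps, Python scripts to look and compute and a tool call to move; the robot and the scene stay as the last step left them, time stands still between calls to the robot, and variables do not carry over. Pictures are saved under pics/ and viewed, at most 10 in all, crops included, and the job is handed in when it is done.

Besides the shell and the picture viewer there is one more tool, called after ">>>" as a command line: name --argument value ..., lists and objects as JSON in quotes. servo_tool: Moves the arm, as the interface text tells. Its arguments: {"type":"object","properties":{"commands":{"type":"array"},"squeeze":{"type":"number"}},"required":["commands"]}

```bash
mkdir -p pics; ls
cat > h.py <<'E'
from rig import *
import numpy as np, cv2
from scipy.spatial.transform import Rotation as R
def cam(n):
    c=capture(n); c['K']=np.array([[c['fx'],0,c['cx']],[0,c['fy'],c['cy']],[0,0,1.]]); return c
def ray(c,uv,z):
    uv=np.array(uv,float).reshape(-1,1,2)
    n=cv2.undistortPoints(uv,c['K'],np.array(c['distortion'],float)).reshape(-1,2)
    Rm=cv2.Rodrigues(np.array(c['rvec'],float))[0]; t=np.array(c['tvec'],float).ravel()
    o=-Rm.T@t; d=np.c_[n,np.ones(len(n))]@Rm
    return o+d*((z-o[2])/d[:,2])[:,None]
E
python3 - <<'E'
from h import *
s=sense();print(s)
for n in['top','side']:
    c=cam(n);cv2.imwrite(f'pics/{n}0.png',c['pixels'][:,:,::-1])
    np.savez(f'{n}0.npz',**c)
E
```

```text
pics
{'time_s': 0.0, 'joints': array([ 1.01357492e+00,  3.13444615e-01,  1.49844103e+00,  1.58943737e-05,
        1.33098307e+00, -2.23398293e-01]), 'dq': array([ 0.0003959 , -0.00077145, -0.00150175, -0.0020384 ,  0.00066274,
        0.00045211]), 'tau': array([ 2.34282550e-05, -4.12279451e+01, -2.59739256e+01, -2.67763362e-04,
        4.22419980e-03,  1.49459896e-05]), 'eef_pos': array([171.88951305, 495.79516901, 230.73634138]), 'ee_rot': array([-2.49893548e-04,  1.66139459e-01,  9.86102060e-01, -5.87110368e-04]), 'force': array([ 0.36540231, -0.1877743 , -0.18470685]), 'wrist_torque': array([-0.04018808,  0.01788637, -0.02460377]), 'grip_force': 0.0, 'grip_width': 1.0047574949069118}
```

View pics/top0.png

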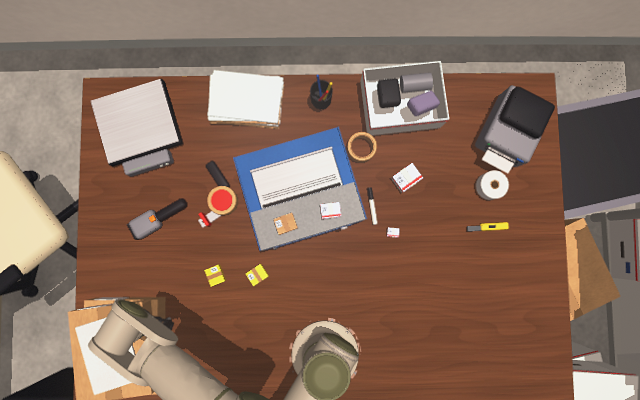

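View pics/side0.png

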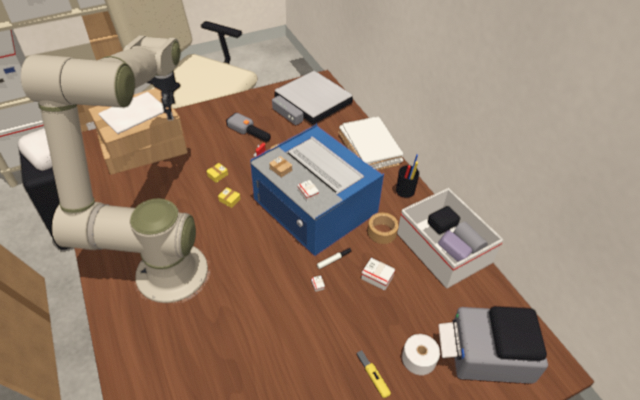

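The top view shows the blue box around (300,190), with the flap at about (297,178). The parcel is on the shelf's right half at (330,210) and the brown carton at (285,223). The side view agrees.

Run:
```python
from h import *
c=dict(np.load('top0.npz'));
v,u=np.mgrid[0:400,0:640]
uv=np.c_[u.ravel(),v.ravel()].astype(float)
n=cv2.undistortPoints(uv.reshape(-1,1,2),c['K'],c['distortion'].astype(float)).reshape(-1,2)
z=c['z_map'].ravel(); Rm=cv2.Rodrigues(c['rvec'].astype(float))[0]
P=(np.c_[n,np.ones(len(n))]*z[:,None]-c['tvec'].ravel())@Rm
P[z==0]=0
np.save('topP.npy',P)
box=(u.ravel()>225)&(u.ravel()<375)&(v.ravel()>120)&(v.ravel()<255)
m=box&(P[:,2]>178)&(P[:,2]<225)
r=cv2.minAreaRect(P[m][:,:2].astype(np.float32));print('top',r,cv2.boxPoints(r), np.median(P[m][:,2]))
m2=box&(P[:,2]>201)&(P[:,2]<225)
k,l,st,ce=cv2.connectedComponentsWithStats(m2.reshape(400,640).astype(np.uint8))
for i in range(1,k):
    if st[i,4]>20:
        q=P[(l==i).ravel()];print(ce[i],st[i],np.median(q[:,2]),cv2.minAreaRect(q[:,:2].astype(np.float32)),c['pixels'].reshape(-1,3)[(l==i).ravel()].mean(0))
# flap edges by brightness
px=c['pixels'][120:255,225:375]
cv2.imwrite('pics/box0.png',cv2.resize(px[:,:,::-1],None,fx=5,fy=4.4,interpolation=cv2.INTER_CUBIC))
```

```text
top ((544.3569946289062, 71.07559204101562), (301.34893798828125, 341.18743896484375), 15.777145385742188) [[ 352.97516   194.2746  ]
 [ 445.7428   -134.05911 ]
 [ 735.73883   -52.123413]
 [ 642.9712    276.2103  ]] 185.07515580475786
[330.1384083  209.84429066] [320 202  21  17 289] 210.83880746056607 ((471.49273681640625, -23.09486198425293), (44.88211441040039, 58.926963806152344), 5.812755584716797) [234.91349481 217.82698962 219.12456747]
[284.75443787 222.96449704] [273 212  24  23 338] 212.57101422626573 ((433.8611145019531, 114.07752990722656), (51.08478927612305, 59.859169006347656), 18.264223098754883) [221.49704142 173.16272189 127.35798817]
```

View pics/box0.png

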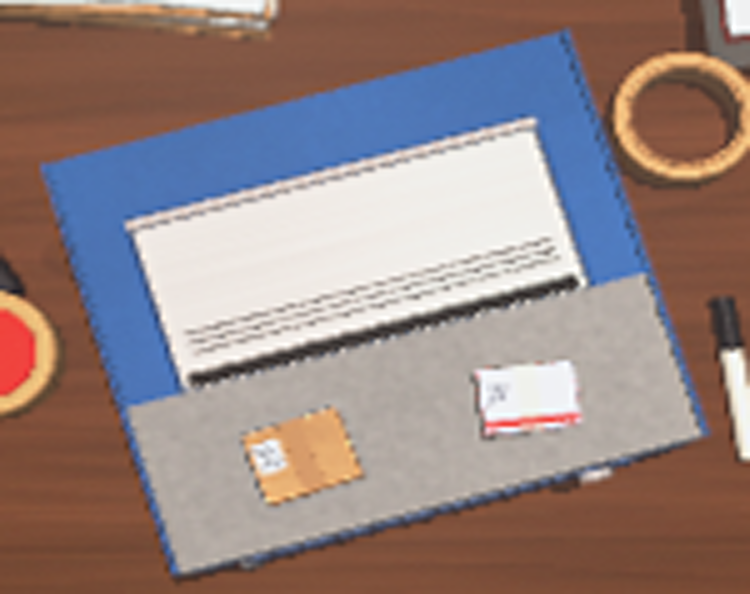

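The box is centred at (544, 71) with yaw 15.8°. In box axes the parcel is at (-96, -71) with yaw -10°. I'll straddle the parcel with the open fingers along box x. The near finger pushes the parcel flat. Tilting about that finger then dips the far finger onto the flap.

>>> servo_tool --commands '[[-1,[0,0,-0.007],[0,0,0.92]],[-1,[0,0,-0.007],[0,0,0.92]],[-1,[0,0,-0.007],[0,0,0.92]],[-1,[0,0,-0.007],[0,0,0.92]],[-1,[0,0,-0.007],[0,0,0.92]],[-1,[0,0,-0.007],[0,0,0.92]],[-1,[0,0,-0.007],[0,0,0.92]],[-1,[0,0,-0.007],[0,0,0.92]],[-1,[0,0,-0.007],[0,0,0.92]],[-1,[0,0,-0.007],[0,0,0.92]]]'

```text
time_s: 0.93
eef_pos: [171.9, 495.9, 301.3]
ee_rot: [0.0, 0.606, 0.795, -0.0]
force: [-0.7, -0.2, 0.1]
grip_width: 0.999
grip_force: 0.0
```

>>> servo_tool --commands '[[-1,[-0.029,0.0077,0],[0,0,0]],[-1,[-0.029,0.0077,0],[0,0,0]],[-1,[-0.029,0.0077,0],[0,0,0]],[-1,[-0.029,0.0077,0],[0,0,0]],[-1,[-0.029,0.0077,0],[0,0,0]],[-1,[-0.029,0.0077,0],[0,0,0]],[-1,[-0.029,0.0077,0],[0,0,0]],[-1,[-0.029,0.0077,0],[0,0,0]],[-1,[-0.029,0.0077,0],[0,0,0]],[-1,[-0.029,0.0077,0],[0,0,0]]]'

```text
time_s: 1.77
eef_pos: [324.8, 236.3, 301.1]
ee_rot: [-0.0, 0.604, 0.797, -0.0]
force: [0.4, -0.5, -0.6]
grip_width: 1.003
grip_force: 0.0
```

>>> servo_tool --commands '[[-1,[-0.029,0.0077,0],[0,0,0]],[-1,[-0.029,0.0077,0],[0,0,0]],[-1,[-0.029,0.0077,0],[0,0,0]],[-1,[-0.029,0.0077,0],[0,0,0]],[-1,[-0.029,0.0077,0],[0,0,0]],[-1,[-0.029,0.0077,0],[0,0,0]],[-1,[-0.029,0.0077,0],[0,0,0]],[-1,[-0.029,0.0077,0],[0,0,0]],[-1,[-0.029,0.0077,0],[0,0,0]],[-1,[-0.029,0.0077,0],[0,0,0]],[-1,[0,0,0],[0,0,0]]]'

```text
$.commands: bad value
```

>>> servo_tool --commands '[[-1,[-0.029,0.0077,0],[0,0,0]],[-1,[-0.029,0.0077,0],[0,0,0]],[-1,[-0.029,0.0077,0],[0,0,0]],[-1,[-0.029,0.0077,0],[0,0,0]],[-1,[-0.029,0.0077,0],[0,0,0]],[-1,[-0.029,0.0077,0],[0,0,0]],[-1,[-0.029,0.0077,0],[0,0,0]],[-1,[-0.029,0.0077,0],[0,0,0]],[-1,[-0.029,0.0077,0],[0,0,0]],[-1,[-0.029,0.0077,0],[0,0,0]]]'

```text
time_s: 2.6
eef_pos: [477.4, -22.2, 301.0]
ee_rot: [-0.0, 0.604, 0.797, -0.0]
force: [0.2, 0.6, 0.7]
grip_width: 1.001
grip_force: 0.0
```

```bash
cat >> h.py <<'E'
BC=np.array([544.36,71.08]); th=np.radians(15.78); BR=np.array([[np.cos(th),-np.sin(th)],[np.sin(th),np.cos(th)]])
def tobox(p): p=np.array(p,float); return np.r_[(p[:2]-BC)@BR, p[2]-185]
def tool(s): 
    q=s['ee_rot']; return R.from_quat([q[1],q[2],q[3],q[0]]).as_matrix()
E
python3 - <<'E'
from h import *
try: print(grip_depth)
except Exception as e: print(e)
s=sense(); M=tool(s); print(s['eef_pos'],tobox(s['eef_pos']),M.round(3),s['joints'])
c=cam('wrist'); T=np.array(c['T_tool_cam']); print(T.round(2))
cv2.imwrite('pics/w0.png',c['pixels'][:,:,::-1])
z=c['z_map']; v,u=np.mgrid[0:400,0:640]
n=cv2.undistortPoints(np.c_[u.ravel(),v.ravel()].astype(float).reshape(-1,1,2),c['K'],np.array(c['distortion'],float)).reshape(-1,2)
P=np.c_[n,np.ones(len(n))]*z.ravel()[:,None]
P=(P@T[:3,:3].T+T[:3,3])@M.T+s['eef_pos']
B=np.c_[(P[:,:2]-BC)@BR,P[:,2]-185]
ok=(z.ravel()>0)
m=ok&(abs(B[:,0])<200)&(abs(B[:,1])<200)&(B[:,2]>17)&(B[:,2]<36)
k,l,st,ce=cv2.connectedComponentsWithStats(m.reshape(400,640).astype(np.uint8))
for i in range(1,k):
    if st[i,4]>200:
        q=B[(l==i).ravel()];print(ce[i],st[i],np.median(q[:,2]),cv2.minAreaRect(q[:,:2].astype(np.float32)))
fl=ok&(abs(B[:,0]+90)<40)&(abs(B[:,1])<30);print('shelf z',np.median(B[fl,2]))
# rubber strip pixels (dark) at plane
dk=ok&(c['pixels'].max(2).ravel()<50)&(abs(B[:,2])<6)&(abs(B[:,0])<60)&(abs(B[:,1])<140)
print('strip',dk.sum(),cv2.minAreaRect(B[dk][:,:2].astype(np.float32)) if dk.sum()>5 else 0)
E
```

```text
18.700000000000003
[477.41455957 -22.2471725  301.02520793] [-89.80226373 -71.60451487 116.02520793] [[-0.27   0.963 -0.001]
 [ 0.963  0.27   0.   ]
 [ 0.    -0.    -1.   ]] [-2.92409173e-01  1.64741516e-01  1.50463406e+00  6.56379936e-05
  1.47279633e+00 -5.65692488e-01]
[[   0.     -0.95   -0.3    78.19]
 [   1.      0.      0.     -0.55]
 [  -0.     -0.3     0.95 -141.62]
 [   0.      0.      0.      1.  ]]
[314.95814978  28.39623103] [ 278    0   73   61 4086] 27.07122882173269 ((-94.01014709472656, 61.70465087890625), (50.634700775146484, 36.92901611328125), 2.2149369716644287)
[314.92863515 197.10288433] [ 286  161   61   73 3363] 24.987270512778707 ((-95.25025177001953, -67.8558349609375), (58.57661437988281, 44.761474609375), 79.98458099365234)
shelf z -1.0959154118696972
strip 0 0
```

View pics/w0.png

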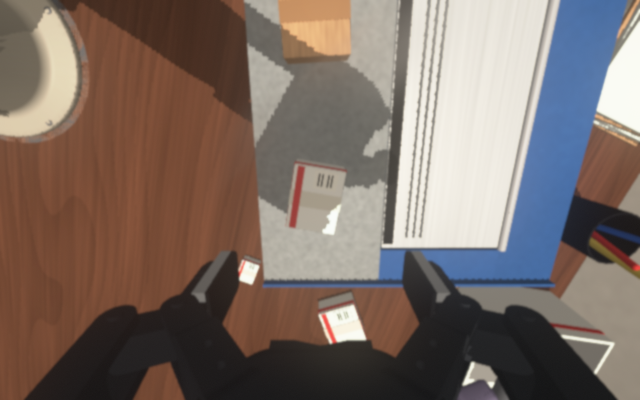

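The wrist view shows the parcel at (315,197), in box axes (-95, -68) with yaw -10°. The carton is clear at the top. Descending astride the parcel.

>>> servo_tool --commands '[[-1,[0.003,0,0.015],[0,0,0]],[-1,[0,0,0.015],[0,0,0]],[-1,[0,0,0.015],[0,0,0]],[-1,[0,0,0.015],[0,0,0]],[-1,[0,0,0.015],[0,0,0]],[-1,[0,0,0.015],[0,0,0]],[-1,[0,0,0.013],[0,0,0]],[-1,[0,0,0.01],[0,0,0]],[-1,[0,0,0.005],[0,0,0]],[-1,[0,0,0],[0,0,0]]]'

```text
time_s: 3.48
eef_pos: [475.8, -17.8, 182.5]
ee_rot: [-0.001, 0.604, 0.797, -0.0]
force: [0.2, -0.2, -0.3]
grip_width: 1.001
grip_force: 0.0
```

Run:
```python
from h import *
s=sense();print(tobox(s['eef_pos']),s['force'])
c=cam('side');cv2.imwrite('pics/s1.png',cv2.resize(c['pixels'][110:260,230:400,::-1],None,fx=4,fy=4,interpolation=cv2.INTER_CUBIC))
```

```text
[-90.14090048 -66.88842333  -2.54463178] [ 0.15252647 -0.18920897 -0.29597231]
```

View pics/s1.png

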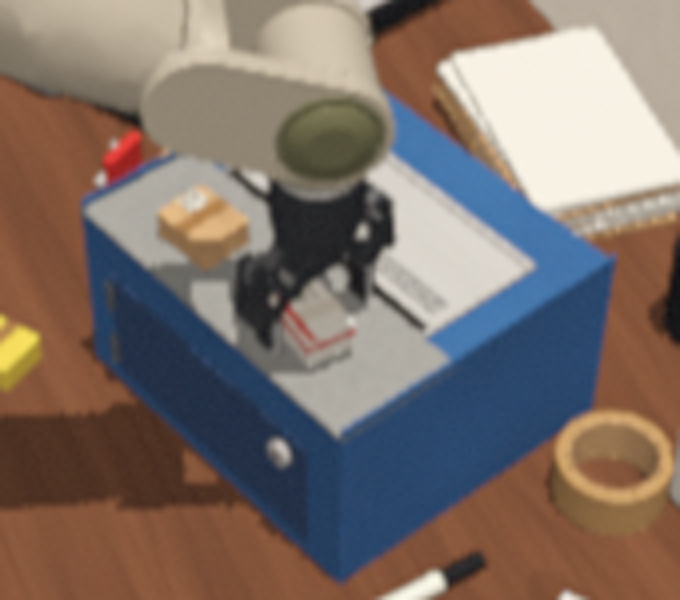

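The fingers stand either side of the parcel at about (315,330) in the crop, touching nothing. Next I push the parcel to just short of the edge.

>>> servo_tool --commands '[[-1,[0,0.003,0.002],[0,0,0]],[-1,[0,0.003,0],[0,0,0]],[-1,[0,0.003,0],[0,0,0]],[-1,[0,0.003,0],[0,0,0]],[-1,[0,0.003,0],[0,0,0]],[-1,[0,0.003,0],[0,0,0]],[-1,[0,0.003,0],[0,0,0]],[-1,[0,0.003,0],[0,0,0]],[-1,[0,0.003,0],[0,0,0]],[-1,[0,0.003,0],[0,0,0]]]'

```text
time_s: 4.37
eef_pos: [505.3, -9.8, 181.3]
ee_rot: [-0.0, 0.604, 0.797, -0.0]
force: [-0.2, -0.1, 0.3]
grip_width: 1.0
grip_force: 0.5
```

>>> servo_tool --commands '[[-1,[0,0.003,0],[0,0,0]],[-1,[0,0.003,0],[0,0,0]],[-1,[0,0.003,0],[0,0,0]],[-1,[0,0.003,0],[0,0,0]],[-1,[0,0.003,0],[0,0,0]],[-1,[0,0.003,0],[0,0,0]],[-1,[0,0.002,0],[0,0,0]],[-1,[0,0.001,0],[0,0,0]],[-1,[0,0,0],[0,0,0]]]'

```text
time_s: 5.12
eef_pos: [525.5, -4.0, 181.2]
ee_rot: [0.0, 0.604, 0.797, 0.0]
force: [-0.5, -0.5, -0.8]
grip_width: 0.994
grip_force: 0.0
```

```bash
cat >> h.py <<'E'
def wristbox():
    s=sense(); M=tool(s); c=cam('wrist'); T=np.array(c['T_tool_cam'])
    z=c['z_map']; v,u=np.mgrid[0:400,0:640]
    n=cv2.undistortPoints(np.c_[u.ravel(),v.ravel()].astype(float).reshape(-1,1,2),c['K'],np.array(c['distortion'],float)).reshape(-1,2)
    P=np.c_[n,np.ones(len(n))]*z.ravel()[:,None]
    Pt=P@T[:3,:3].T+T[:3,3]
    P=Pt@M.T+s['eef_pos']
    B=np.c_[(P[:,:2]-BC)@BR,P[:,2]-185]; B[z.ravel()==0]=1e4
    return s,c,Pt,B
E
python3 - <<'E'
from h import *
s,c,Pt,B=wristbox();print(tobox(s['eef_pos']),s['force'])
cv2.imwrite('pics/w1.png',c['pixels'][:,:,::-1])
m=(c['pixels'].reshape(-1,3).min(1)>60)&(B[:,0]>-150)&(B[:,0]<60)&(abs(B[:,1]+70)<50)&(B[:,2]>17)&(B[:,2]<36)
k,l,st,ce=cv2.connectedComponentsWithStats(m.reshape(400,640).astype(np.uint8))
for i in range(1,k):
    if st[i,4]>200: q=B[(l==i).ravel()];print(ce[i],st[i],np.median(q,0),cv2.minAreaRect(q[:,:2].astype(np.float32)))
E
```

```text
[-38.56040033 -67.16860101  -3.7937384 ] [-0.46701753 -0.51845062 -0.77765292]
[277.56633702 273.21511799] [  199   216   126   116 10213] [-57.92705037 -59.21773605  24.97257576] ((-64.6229019165039, -64.53455352783203), (54.50218963623047, 59.071414947509766), 0.0997551679611206)
[430.66213152 268.88435374] [413 255  42  32 441] [  8.64643468 -55.67842621  27.2507396 ] ((11.053110122680664, -57.139427185058594), (3.1948742866516113, 14.196318626403809), 66.60527801513672)
```

View pics/w1.png

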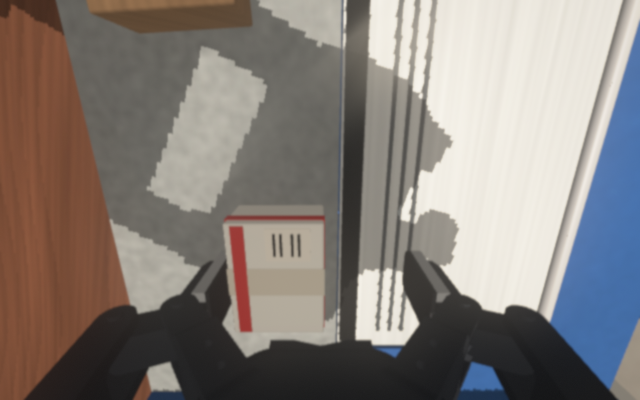

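The parcel is now square to the box, with its rear at about -81 and its front at about -37, short of the rubber strip at column 353. Next I back off slightly and tilt 30° about the near fingertip, so the far finger presses the flap open.

>>> servo_tool --commands '[[-1,[0,-0.005,0],[0,0,0]],[-1,[0,-0.005,0.002],[0,0,0]],[-1,[0,-0.004,0.002],[0,0,0]],[-1,[0,0,0],[0,0,0]],[-1,[0,-0.0007,0.0022],[0.5,0,0]],[-1,[0,-0.0007,0.0022],[0.5,0,0]],[-1,[0,-0.0007,0.0022],[0.5,0,0]],[-1,[0,-0.0007,0.0022],[0.5,0,0]],[-1,[0,-0.0007,0.0022],[0.5,0,0]],[-1,[0,0,0],[0,0,0]]]'

```text
time_s: 6.0
eef_pos: [507.8, -9.1, 166.1]
ee_rot: [-0.079, 0.599, 0.79, -0.105]
force: [-0.6, -1.8, 1.6]
grip_width: 0.998
grip_force: 0.9
```

```bash
cat >> h.py <<'E'
def tips():
    s=sense(); M=tool(s)
    for n,y in[('Bin',-42.5),('Ain',42.5),('Aout',57)]: print(n,tobox(s['eef_pos']+M@[0,y,-13]).round(1))
    print(s['time_s'],s['force'].round(1),s['grip_force'],s['grip_width'])
E
python3 -c "
from h import *
tips()"
```

```text
Bin [-94.6 -67.2   4.8]
Ain [-12.6 -67.3 -17.4]
Aout [  1.4 -67.3 -21.2]
6.0 [-0.6 -1.8  1.6] 0.9449512862192933 0.9979803133494838
```

>>> servo_tool --commands '[[-1,[0,-0.0007,0.0022],[0.5,0,0]],[-1,[0,-0.0007,0.0022],[0.5,0,0]],[-1,[0,-0.0007,0.0022],[0.5,0,0]],[-1,[0,-0.0007,0.0022],[0.5,0,0]],[-1,[0,-0.0007,0.0022],[0.5,0,0]],[-1,[0,0,0],[0,0,0]]]'

```text
time_s: 6.5
eef_pos: [500.4, -11.1, 156.9]
ee_rot: [-0.157, 0.583, 0.77, -0.207]
force: [-2.1, -0.6, 1.2]
grip_width: 1.002
grip_force: 0.9
```

Run:
```python
from h import *
tips(); print(sense()['joints'].round(2))
s,c,Pt,B=wristbox()
cv2.imwrite('pics/w2.png',c['pixels'][:,:,::-1])
m=(B[:,0]>-28)&(B[:,0]<80)&(B[:,1]>0)&(B[:,1]<120)&(B[:,2]<-3)&(B[:,2]>-120)
q=B[m]; print(len(q)); f=np.polyfit(q[:,0],q[:,2],1); print('flap angle',np.arctan(f[0]),f)
```

```text
Bin [-94.9 -67.1   4.4]
Ain [-21.4 -67.2 -38.2]
Aout [ -8.8 -67.2 -45.5]
6.5 [-2.1 -0.6  1.2] 0.8884138953726506 1.0016609180854126
[-0.15  0.62  1.32 -0.21  1.69 -0.4 ]
30286
flap angle 0.3631382247571843 [  0.37998995 -35.78965175]
```

View pics/w2.png

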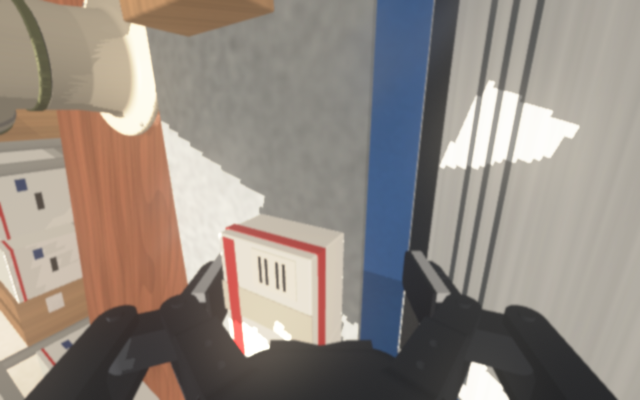

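The flap is held down: the blue interior shows at columns 365–430, and the parcel is untouched at (290,290). Now I push along box +x.

>>> servo_tool --commands '[[-1,[0,0.0026,-0.0015],[0,0,0]],[-1,[0,0.0026,-0.0015],[0,0,0]],[-1,[0,0.0026,-0.0015],[0,0,0]],[-1,[0,0.0026,-0.0015],[0,0,0]],[-1,[0,0.0026,-0.0015],[0,0,0]],[-1,[0,0.0026,-0.0015],[0,0,0]],[-1,[0,0.0026,-0.0015],[0,0,0]],[-1,[0,0.0026,-0.0015],[0,0,0]],[-1,[0,0.0026,-0.0015],[0,0,0]],[-1,[0,0.0026,-0.0015],[0,0,0]]]'

```text
time_s: 7.38
eef_pos: [529.4, -3.0, 158.0]
ee_rot: [-0.157, 0.583, 0.77, -0.207]
force: [-5.5, -1.4, 5.1]
grip_width: 0.999
grip_force: 3.4
```

Run:
```python
from h import *
tips()
s,c,Pt,B=wristbox()
cv2.imwrite('pics/w3.png',c['pixels'][:,:,::-1])
m=(B[:,0]>-20)&(B[:,0]<80)&(B[:,1]>0)&(B[:,1]<120)&(B[:,2]<-3)&(B[:,2]>-80)
q=B[m]; f=np.polyfit(q[:,0],q[:,2],1); print('flap',len(q),np.arctan(f[0]))
```

```text
Bin [-64.9 -67.1   5.6]
Ain [  8.7 -67.3 -37. ]
Aout [ 21.3 -67.3 -44.3]
7.3833 [-5.5 -1.4  5.1] 3.4497667802497745 0.9988141051372988
flap 36054 0.4925317625336581
```

View pics/w3.png

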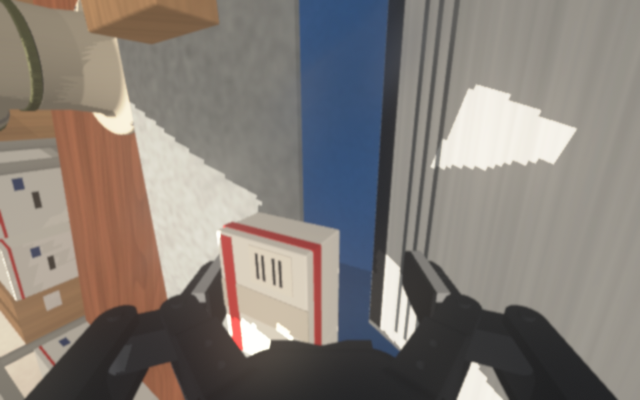

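The parcel is moving straight and its front half is over the opening, with the flap at about 0.5 rad. I'll keep pushing.

>>> servo_tool --commands '[[-1,[0,0.0026,-0.0015],[0,0,0]],[-1,[0,0.0026,-0.0015],[0,0,0]],[-1,[0,0.0026,-0.0015],[0,0,0]],[-1,[0,0.0026,-0.0015],[0,0,0]],[-1,[0,0.0026,-0.0015],[0,0,0]],[-1,[0,0,0],[0,0,0]],[-1,[0,0,0],[0,0,0]]]'

```text
time_s: 8.02
eef_pos: [544.6, 1.1, 158.1]
ee_rot: [-0.155, 0.584, 0.77, -0.205]
force: [0.4, 0.4, 0.1]
grip_width: 1.0
grip_force: 0.0
```

Run:
```python
from h import *
tips()
s,c,Pt,B=wristbox()
cv2.imwrite('pics/w4.png',c['pixels'][:,:,::-1])
m=(B[:,0]>-5)&(B[:,0]<80)&(B[:,1]>0)&(B[:,1]<120)&(B[:,2]<-3)&(B[:,2]>-80)
q=B[m]; f=np.polyfit(q[:,0],q[:,2],1); print('flap',len(q),np.arctan(f[0]))
```

```text
Bin [-49.2 -67.3   5.5]
Ain [ 24.6 -67.5 -36.8]
Aout [ 37.1 -67.5 -44. ]
8.0167 [0.4 0.4 0.1] 0.0 0.9995850969229418
flap 33388 0.676944448943646
```

View pics/w4.png

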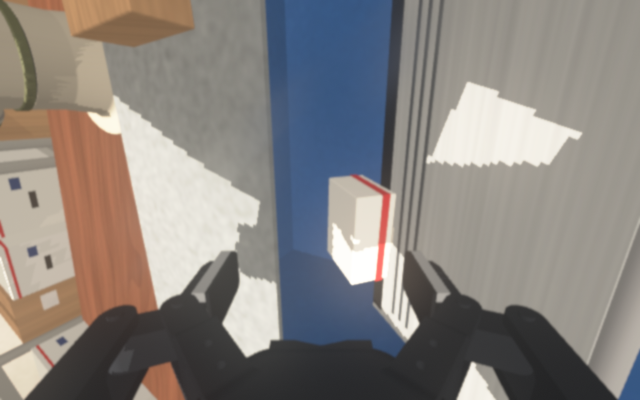

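The parcel has tipped off the shelf at (360,230) and is on its way down. I'll keep holding the flap.

>>> servo_tool --commands '[[-1,[0,0,0],[0,0,0]],[-1,[0,0,0],[0,0,0]],[-1,[0,0,0],[0,0,0]],[-1,[0,0,0],[0,0,0]],[-1,[0,0,0],[0,0,0]],[-1,[0,0,0],[0,0,0]],[-1,[0,0,0],[0,0,0]],[-1,[0,0,0],[0,0,0]]]'

```text
time_s: 8.73
eef_pos: [544.3, 1.1, 158.3]
ee_rot: [-0.156, 0.584, 0.77, -0.206]
force: [-3.2, -0.6, 6.7]
grip_width: 1.002
grip_force: 1.9
```

Run:
```python
from h import *
tips()
s,c,Pt,B=wristbox()
cv2.imwrite('pics/w5.png',c['pixels'][:,:,::-1])
p=c['pixels'].reshape(-1,3)
m=(B[:,0]>-5)&(B[:,0]<80)&(B[:,1]>0)&(B[:,1]<120)&(B[:,2]<-3)&(B[:,2]>-80)
q=B[m]; f=np.polyfit(q[:,0],q[:,2],1); print('flap',len(q),np.arctan(f[0]))
m=(p.min(1)>110)&(B[:,2]<-100)&(B[:,2]>-180)&(abs(B[:,0])<140)&(abs(B[:,1])<160);q=B[m];print('deep',len(q),q.mean(0) if len(q) else 0,q.min(0),q.max(0))
```

```text
Bin [-49.5 -67.3   5.8]
Ain [ 24.2 -67.4 -36.6]
Aout [ 36.8 -67.4 -43.8]
8.7333 [-3.2 -0.6  6.7] 1.8919830054437625 1.001776964937966
flap 35141 0.6041604569871352
deep 2524 [ -95.66207385  -47.24339664 -154.29658609] [-139.90343302  -90.41377303 -177.67075117] [ -77.16183582  -18.09604223 -148.00832223]
```

View pics/w5.png

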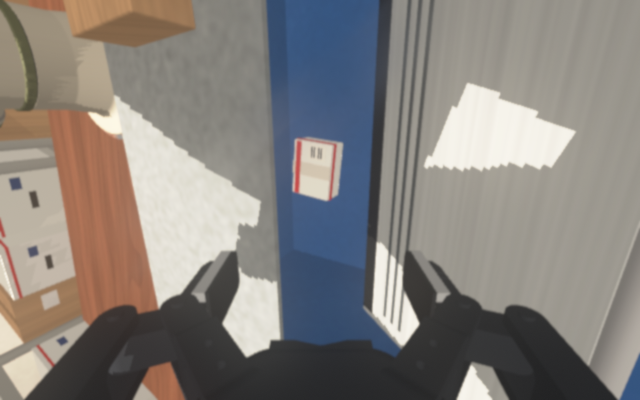

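The parcel lies flat on the inner floor at (317,168), about 150 mm below the top. I'll raise the hand straight up.

>>> servo_tool --commands '[[-1,[0,-0.003,-0.0052],[0,0,0]],[-1,[0,-0.003,-0.0052],[0,0,0]],[-1,[0,-0.003,-0.0052],[0,0,0]],[-1,[0,-0.003,-0.0052],[0,0,0]],[-1,[0,-0.003,-0.0052],[0,0,0]],[-1,[0,-0.003,-0.0052],[0,0,0]],[-1,[0,-0.003,-0.0052],[0,0,0]],[-1,[0,-0.003,-0.0052],[0,0,0]],[-1,[0,-0.003,-0.0052],[0,0,0]],[-1,[0,-0.003,-0.0052],[0,0,0]]]'

```text
time_s: 9.62
eef_pos: [543.9, 1.1, 218.2]
ee_rot: [-0.156, 0.583, 0.77, -0.206]
force: [-0.8, 0.7, -0.7]
grip_width: 1.004
grip_force: 0.0
```

>>> servo_tool --commands '[[-1,[0,-0.008,-0.0139],[0,0,0]],[-1,[0,-0.008,-0.0139],[0,0,0]],[-1,[0,-0.008,-0.0139],[0,0,0]],[-1,[0,-0.008,-0.0139],[0,0,0]],[-1,[0,-0.008,-0.0139],[0,0,0]],[-1,[0,-0.008,-0.0139],[0,0,0]],[-1,[0,-0.008,-0.0139],[0,0,0]],[-1,[0,0,0],[0,0,0]],[-1,[0,0,0],[0,0,0]],[-1,[0,0,0],[0,0,0]]]'

```text
time_s: 10.45
eef_pos: [543.9, 1.1, 328.9]
ee_rot: [-0.157, 0.583, 0.77, -0.207]
force: [0.7, -0.3, -0.3]
grip_width: 1.003
grip_force: 0.0
```

Run:
```python
from h import *
tips()
s,c,Pt,B=wristbox()
cv2.imwrite('pics/w6.png',c['pixels'][:,:,::-1])
m=(B[:,0]>-20)&(B[:,0]<80)&(B[:,1]>0)&(B[:,1]<120)&(abs(B[:,2])<100)
q=B[m]; f=np.polyfit(q[:,0],q[:,2],1); print('flap',len(q),np.arctan(f[0]),q[:,2].min())
m=(abs(B[:,0]+95)<60)&(abs(B[:,1]-71)<60)&(B[:,2]>17)&(B[:,2]<36)
print(cv2.minAreaRect(B[m][:,:2].astype(np.float32)))
```

```text
Bin [-49.8 -67.1 176.5]
Ain [ 23.8 -67.2 133.9]
Aout [ 36.3 -67.3 126.6]
10.45 [ 0.7 -0.3 -0.3] 0.0 1.0033306772349986
flap 17705 -0.0025787956404866794 -4.307411482750041
((-94.33483123779297, 73.59332275390625), (51.62251663208008, 59.859527587890625), 3.0848023891448975)
```

The flap is shut (about 0 rad), the carton hasn't moved, and the hand is clear.

```bash
python3 -c "
from rig import *
print(finish_job())"
```

```text
the job is handed in; nothing more can be done
None
```

The parcel is inside the drop box on its floor, the flap has sprung shut, the brown carton is where it was, and the job was handed in with the hand clear, at about 10.5 s of the 51 s allowed.

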